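# Zero the finial clamp's preload dial, then nip the finial by three clicks and hold

### The arm

A 7-joint arm with a two-finger parallel gripper is mounted at the origin on the work surface. World frame = base frame: x ahead of the robot, y to its left, z up, the work surface at z = 0. Lengths are in m, angles in rad, forces in N, time in s.
With the tool pointing down it reaches from about 0.4 to 0.875 m from the base axis. Payload 19.3 kg.
Tool frame: the origin (TCP) lies at the very end of the fingers, on their centre line; the grasp point (between the pads) lies 19 mm behind it; z points along the fingers, y is the line along which they close (so a half turn about z gives the same grasp; the last joint's range is limited). The gripper opens to 85 mm and grips with 20 to 120 N. Pads are 22 mm wide; open, the fingers measure 114 mm over their backs; the gripper's body (76 mm by 85 mm) begins 54 mm behind the grasp point. The pads swing forward as they close: fully open they stand 13 mm farther back than shut.
Start: joints at [1.102, 0.521, -0.036, 1.599, 0.021, 1.021, -0.113], TCP at [0.243, -0.576, 0.201] pointing down, gripper open.
Joint ranges: [-2.91, 2.91], [-0.3, 2.13], [-1.5, 1.42], [0.17, 2.43], [-1.26, 4.41], [0.16, 1.93], [-2.52, 2.52]. Speed limits (rad/s): [1.89, 1.89, 2.39, 2.39, 3.01, 3.01, 3.01].

### API

Orientations are given as [roll, pitch, yaw] about the fixed x, y, z axes, in that order (R = Rz(yaw) Ry(pitch) Rx(roll)).
In Python, from workcell import bot gives the robot as it stands.
- The arm moves only by the tool jog_arm, never from a script. Its argument "motion" is a list of rows, each a list of 5 numbers: the shift along the tool's x, y, z scaled (see below), then the turn about the tool's z scaled (see below), then the opening, from 0 (shut) to 1 (fully open). A call has 1 to 12 rows; each row shifts and turns the commanded pose from where the row before left it, along the tool's axes as they then stand; what a row does not reach is not made up. The controller multiplies each number of a shift by 30 mm and each number of a turn by 0.08 rad. A row lasts 1/10 s, in which the tool goes at most 50 mm and 8.59 degrees, less where a joint would pass 70% of its speed; a pose out of reach is approached as far as the arm can. A call with a number of a shift or a turn outside -1 to 1 is refused whole. A call with a gripper value outside its range is refused whole. The fingers move at their own pace and stop on an object; "newtons" is the grip in N (left out, the last holds). Time passes only in rows, so rows that do not move let the fingers close. It gives the time, the measured TCP pose, the force, the opening and the grip force at its end, in the units of the state.
- bot.observe(): the state, without advancing time (a new reading comes with each control period).
- bot.grab_frame(name): name is "scene" or "side" or "wrist"; returns a dict with "pixels" (384x512x3 uint8, red, green, blue), "fovy" (degrees; the focal length in pixels is half the picture's height over the tangent of half this angle, whatever the lens; pixels are square), "cx", "cy" (the principal point, pixels), "rvec" (rotation vector, rad) and "tvec" (3), from world to camera coordinates, as OpenCV has them; the wrist camera has in their place "mount" (4x4, takes a point from camera to tool coordinates, whose origin is the TCP and whose axes are the flange's). Camera axes: x right, y down, z forward; pixel columns grow to the right and rows downward; lengths in m; the calibration is good to about 2 mm. A picture is of the moment at which its call begins: read the wrist's pose just before it. There is no depth.
- bot.job_done(): hands the job in; it is judged then, once.
The state is a dict: "clock": time; "qpos": joint angles; "qd": joint speeds; "joint_efforts": joint torques, N m; "position": TCP position; "tool_rot": TCP orientation; "force": force on the tool from outside, world axes, zero at the start; "moment": the same for the moment, N m; "grip_width": finger opening in m; "finger_force": force on a finger pad.
Only numpy, scipy, OpenCV 4.12 (cv2) and the standard library are available. Lean on these libraries where they do the work, as an engineer would, in place of code of your own. Each camera call takes 0.05 s, during which the arm holds its last target. There are 200 camera calls.

### The job

A glued rose quartz finial sits in the small bench clamp. First turn the clamp's preload knob until its pointer stands on the zero mark; then swing the click lever away from its stop by exactly three clicks, felt as the roller under it snaps over three ridges, never as far as a fourth, and hold it there, since it springs back when let go. Finish with the gripper still holding the lever at three clicks and the pointer still on zero, and leave the jar, cup and tray where they are.

Things in the scene. Friction and masses are not known exactly. Their poses are not given: they have to be found in the camera images.
- clamp: fixed bench clamp: grey base plate 160 (x) by 230 (y, -105 to +125) by 15 mm thick. Origin on the counter under the plate; at yaw 0 its x points away from the robot, y to the robot's left. Dial and preload knob at x -10, y +85 mm; lever pivot at x 0, y -45 mm; finial between two steel jaws at x +66, y +26, up to 57 mm high (the jaw follows the lever, needs no handling)
- zero_mark (a point): the zero mark: a dark raised bar 7 mm wide on the rim of the white dial, 44 mm from the knob's axis towards the clamp's -x side, 22 mm above the counter; the other marks are thin
- preload_knob (a joint): knob angle, rad: 0 when its pointer stands on the zero mark, positive counter-clockwise seen from above, stops at -1.7 and +1.7. It starts between +0.5 and +1.3, so turn it clockwise to zero. Friction 0.05 N m; stays where left. On the mark means within 0.1 rad
- knob_grip (a point): on the knob's vertical axis, 50 mm above the counter, in its grip bar: black upright bar 46 mm long, 14 mm thick, 28 to 58 mm above the counter, on a disc of 48 mm diameter. The bar lies along the pointer's line (the clamp's x axis at 0) and turns with the knob. A slim brass pointer sticks out of the disc at the -x end; a brass line on the bar's top points the same way
- click_lever: flat steel lever arm. Origin on its vertical pivot, 36 mm above the counter; x axis along the arm to the post. Starts at its stop (-125 degrees from the clamp's x axis) and swings level, counter-clockwise from above, up to 1.95 rad. A spring always drives it back: 7 N at the post at the stop, 10 N at 1.2 rad. Climbing a ridge adds some 3 to 5 N, past its top some 3 to 5 N is lost: that drop is the click
- lever_post (a point): middle of the lever's upright round wooden post (held or pushed here): 16 mm diameter, 44 to 96 mm above the counter, 80 mm from the pivot; this point is 72 mm above the counter
- click_ring: brass ring under the lever, 124 mm diameter, top 24 mm above the counter; origin on the lever's pivot. Five radial ridges at -0.90, -0.54, -0.18, +0.18, +0.54 rad from its x axis: x points midway between the third and fourth, so at three clicks the lever's x lies along it. Its setting differs each time (first ridge 0.17 to 0.43 rad from the lever's stop); fixed during work
- onyx_jar: bystander: hexagonal glass jar of onyx beads with a round brass lid, 56 mm across flats, 86 mm high; origin at the centre of its underside
- bead_cup: bystander: open brass cup, 60 mm across, 40 mm high; origin at the centre of its underside
- bead_tray: bystander: low brown bakelite tray, 90 by 200 mm, 18 mm high; origin at the centre of its underside

How it is judged:
By the outcome, as a careful person would: the job done as asked, in the order asked, and still so for the second after the job is handed in, while the arm keeps its last pose, push and grip.
It also fails if it takes over 72 s, if anything falls off the work surface, if the arm or the gripper's body presses on something with over 40 N, if the wrist force passes 120 N, or if a joint passes its speed limit or range.

## Working session

There is one attempt and no reset: what is moved stays moved. The work goes in short steps, Python scripts to look and compute and a tool call to move; the robot and the scene stay as the last step left them, time stands still between calls to the robot, and variables do not carry over. Pictures are saved under pics/ and viewed, at most 10 in all, crops included, and the job is handed in when it is done.

Besides the shell and the picture viewer there is one more tool, called after "Call:" as name(argument=value, ...), one argument or row to a line, values as JSON. jog_arm: Moves the arm, as the interface text tells. Shifts and turns lie within -1 to 1; 1 stands for 30 mm of shift or 0.08 rad of turn. Its arguments: {"type":"object","properties":{"motion":{"type":"array","items":{"type":"array","items":{"type":"number"}}},"newtons":{"type":"number"}},"required":["motion"]}

```bash
mkdir -p pics
cat > h.py <<'E'
import numpy as np, cv2
from workcell import bot
from scipy.spatial.transform import Rotation as Ro
def snap(n,f):
    s=bot.observe(); g=bot.grab_frame(n); g['st']=s
    cv2.imwrite('pics/'+f,cv2.cvtColor(g['pixels'],cv2.COLOR_RGB2BGR))
    np.save('pics/'+f+'.npy',g,allow_pickle=True); return g
def load(f): return np.load('pics/'+f+'.npy',allow_pickle=True).item()
def cam(g):
    h=g['pixels'].shape[0]; f=h/2/np.tan(np.radians(g['fovy'])/2)
    K=np.array([[f,0,g['cx']],[0,f,g['cy']],[0,0,1.]])
    if 'mount' in g:
        s=g['st']; T=np.eye(4); T[:3,:3]=Ro.from_euler('xyz',s['tool_rot']).as_matrix(); T[:3,3]=s['position']
        E=np.linalg.inv(T@np.array(g['mount']))
    else:
        E=np.eye(4); E[:3,:3]=cv2.Rodrigues(np.array(g['rvec'],float))[0]; E[:3,3]=np.ravel(g['tvec'])
    return K,E
def onplane(g,u,v,z):
    K,E=cam(g); R=E[:3,:3]; c=-R.T@E[:3,3]; d=R.T@np.linalg.solve(K,[u,v,1]); return c+d*(z-c[2])/d[2]
def proj(g,P):
    K,E=cam(g); p=(np.atleast_2d(P)@E[:3,:3].T+E[:3,3])@K.T; return p[:,:2]/p[:,2:]
E
python3 - <<'E'
from h import *
s=bot.observe(); print(s)
ims=[]
for n in('scene','side','wrist'):
    g=snap(n,n+'0.png'); print(n,g['fovy'],g['cx'],g['cy'],g.get('mount'))
    K,Em=cam(g); print(-Em[:3,:3].T@Em[:3,3])
    ims.append(g['pixels'][...,::-1])
cv2.imwrite('pics/a.png',cv2.resize(ims[0],(800,600)))
cv2.imwrite('pics/b.png',cv2.resize(ims[1],(800,600)))
E
```

```text
{'clock': 0.0, 'qpos': array([ 1.1017692 ,  0.52203732, -0.03629437,  1.59999195,  0.02123012,
        1.0211007 , -0.11280295]), 'qd': array([-1.54058536e-03, -4.71792509e-05,  3.65481795e-05,  3.38921519e-04,
        9.75596746e-04,  5.88245366e-04, -1.24246306e-03]), 'joint_efforts': array([ 3.87241471e-04, -9.27129936e+01,  1.97998300e+00, -3.69930625e+01,
        1.77989923e-02,  8.24909192e-03, -5.30180409e-05]), 'position': array([ 0.24250572, -0.57563633,  0.20061736]), 'tool_rot': array([-3.14044729e+00,  1.24031262e-04,  3.98801096e-01]), 'force': array([0.56122513, 0.69054267, 0.45398177]), 'moment': array([0.01404577, 0.05674113, 0.02610539]), 'finger_force': 0.0, 'grip_width': 0.08504947920231838}
scene 52.460159103943376 252.22926413931881 191.92769756147686 None
[0.94469728 0.54885701 0.97470044]
side 49.645260488021236 253.514444977201 194.5315565511417 None
[ 0.46955619 -0.68836126  0.8343274 ]
wrist 68.11977188568576 249.1978542308581 186.65638360613923 [[ 3.10407462e-05 -9.54982335e-01 -2.96662669e-01  7.63940467e-02]
 [ 9.99999937e-01 -7.52509678e-05  3.46872390e-04  1.14783681e-03]
 [-3.53581158e-04 -2.96662661e-01  9.54982272e-01 -1.71891526e-01]
 [ 0.00000000e+00  0.00000000e+00  0.00000000e+00  1.00000000e+00]]
[ 0.31344562 -0.54723342  0.3725944 ]
```

View pics/a.png

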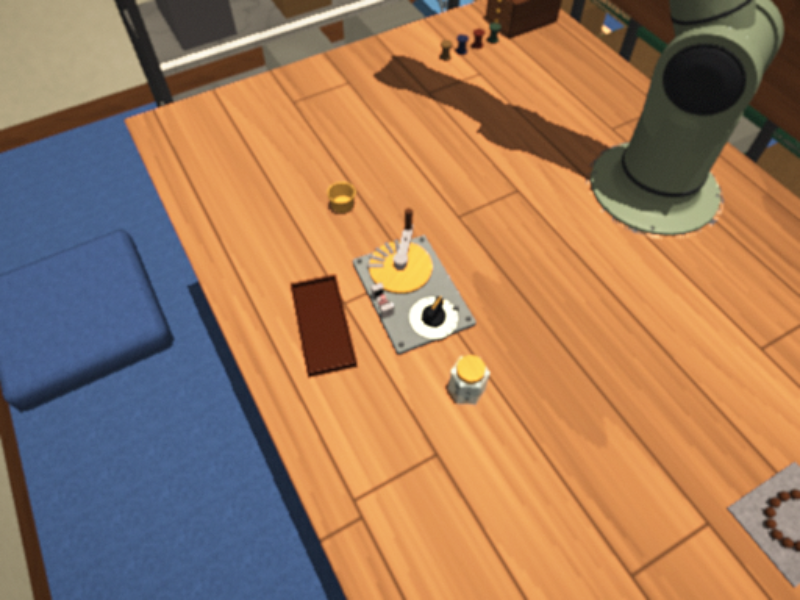

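View pics/b.png

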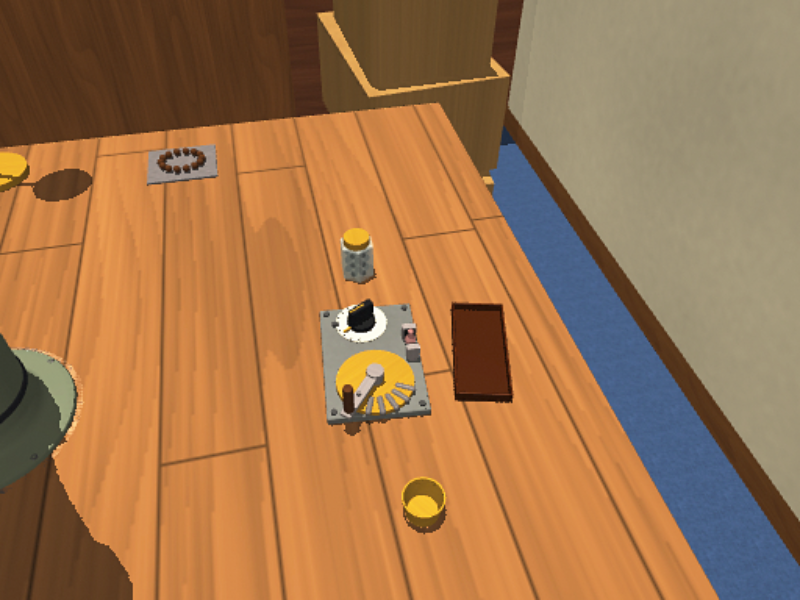

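The scene and side views show the clamp around (415,295) and (375,360) (800-px scale). The jar is near the knob end, the cup near the lever end and the tray behind. I'll enlarge the clamp.

Run:
```python
from h import *
o=[]
for f,(x,y) in(('scene0.png',(220,125)),('side0.png',(195,185))):
    im=cv2.imread('pics/'+f)[y:y+105,x:x+90]; im=cv2.resize(im,None,fx=4.4,fy=4.4,interpolation=cv2.INTER_CUBIC)
    for k in range(0,90,10): cv2.putText(im,str(x+k),(int(k*4.4),9),0,.33,(0,0,255),1); cv2.line(im,(int(k*4.4),10),(int(k*4.4),16),(0,0,255),1)
    for k in range(10,105,10): cv2.putText(im,str(y+k),(0,int(k*4.4)+3),0,.33,(0,0,255),1); cv2.line(im,(22,int(k*4.4)),(28,int(k*4.4)),(0,0,255),1)
    o.append(im)
cv2.imwrite('pics/c.png',np.hstack(o))
g=load('side0.png')
C=np.array([onplane(g,u*.64,v*.64,.015) for u,v in((320,312),(410,305),(430,412),(328,423))]);print(C.round(3))
g=load('scene0.png')
C=np.array([onplane(g,u*.64,v*.64,.015) for u,v in((474,322),(401,350),(354,263),(422,238))]);print(C.round(3))
```

```text
[[ 0.534  0.098  0.015]
 [ 0.692  0.081  0.015]
 [ 0.666 -0.146  0.015]
 [ 0.511 -0.132  0.015]]
[[ 0.538  0.107  0.015]
 [ 0.684  0.092  0.015]
 [ 0.669 -0.123  0.015]
 [ 0.52  -0.112  0.015]]
```

View pics/c.png

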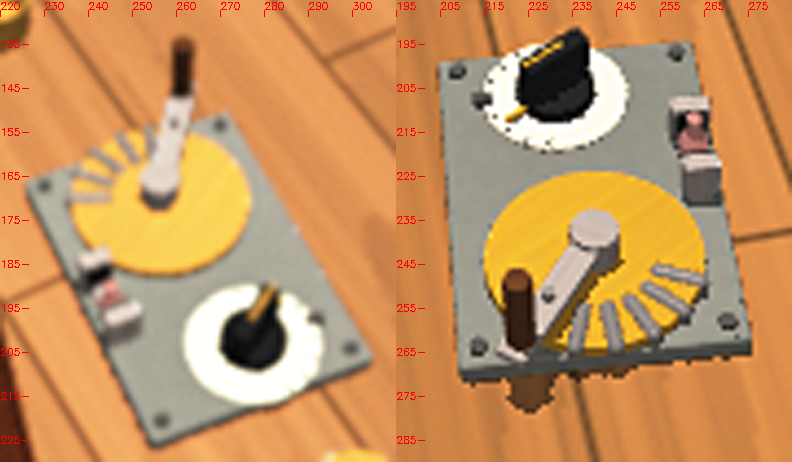

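```bash
cat > fit.py <<'E'
from h import *
from scipy.optimize import least_squares
A=load('scene0.png');B=load('side0.png')
sc=lambda x,y:(220+x/4.4,125+y/4.4); sd=lambda x,y:(195+(x-396)/4.4,185+y/4.4)
M=np.array([[-.08,.125],[.08,.125],[.08,-.105],[-.08,-.105]])
pa=[sc(*p) for p in((372,358),(153,445),(27,182),(223,113))]
pb=[sd(*p) for p in((440,62),(690,43),(750,345),(460,367))]
def W(p,q,z):
    c,s=np.cos(p[2]),np.sin(p[2]); q=np.atleast_2d(q); return np.c_[q@np.array([[c,s],[-s,c]])+p[:2],np.full(len(q),z)]
mz=np.array([[-.054,.085]])
pv=np.array([[0,-.045]])
def f(p):
    r=[]
    for g,o,m,h in((A,pa,sc(316,318),None),(B,pb,sd(481,99),sd(595,225))):
        r+= [(proj(g,W(p,M,.015))-o).ravel(),(proj(g,W(p,mz,.022))-m).ravel()]
    return np.concatenate(r)
r=least_squares(f,[.6,-.02,-.1]);p=r.x
print(p,r.fun.round(1))
def ang(d): return (np.arctan2(d[1],d[0])-p[2]+np.pi)%(2*np.pi)-np.pi
piv=W(p,pv,0)[0]; kn=W(p,[[-.01,.085]],0)[0]
print('pivot',piv,'knob',kn)
for o,i in zip([(577,350),(617,342),(658,335),(688,315),(705,283)],[(586,306),(606,304),(627,297),(645,285),(654,267)]):
    a=onplane(B,*sd(*o),.024);b=onplane(B,*sd(*i),.024); print('ridge',ang(a-piv),ang(b-piv),ang(a-b),np.hypot(*(a-piv)[:2]))
for o in [(73,200),(78,178),(88,158),(120,143),(150,138)]:
    a=onplane(A,*sc(*o),.026); print('ridgeA',ang(a-piv),np.hypot(*(a-piv)[:2]))
for g,q in((A,sc(183,42)),(B,sd(517,273))): print('post top',onplane(g,*q,.096), ang(onplane(g,*q,.096)-piv))
t=onplane(B,*sd(508,118),.026);print('ptr',ang(t-kn)-np.pi,np.hypot(*(t-kn)[:2]))
a=onplane(B,*sd(523,70),.058);b=onplane(B,*sd(561,50),.058);print('bar',ang(a-b),ang(a-kn),a,b)
a=onplane(A,*sc(272,290),.058);b=onplane(A,*sc(255,316),.058);print('bar',ang(a-b),a,b)
E
python3 fit.py
```

```text
[ 0.60005469 -0.02681599 -0.10294555] [ 0.1 -1.2 -1.1 -1.5 -1.9 -1.7  0.5 -2.  -1.3 -1.1 -1.  -1.4  0.1 -1.8
  0.3 -2.3 -0.9 -0.7  0.  -1.7]
pivot [ 0.59543032 -0.07157775  0.        ] knob [0.59884256 0.05876164 0.        ]
ridge -1.8031621127601722 -1.7743517388234427 -1.8406783061978889 0.06682152692211347
ridge -1.4694441085016818 -1.4819548291512687 -1.4513225865286885 0.06275636258054525
ridge -1.1278209952515037 -1.1467064360548833 -1.1046192109826212 0.06699428689323743
ridge -0.8152821877327816 -0.8002834141706856 -0.8335501698669021 0.06793717739256812
ridge -0.461075994027885 -0.43526375860996636 -0.4919174507925361 0.06581653324157322
ridgeA -0.2839245961341077 0.05812643905917055
ridgeA -0.6205915432684215 0.05592292956396361
ridgeA -0.9561918776965057 0.05630570623979925
ridgeA -1.4349609000494739 0.04979714799843888
ridgeA -1.880558049408696 0.047238712464235104
post top [ 0.5433494  -0.12743555  0.096     ] -2.2182721881037137
post top [ 0.54421625 -0.13176345  0.096     ] -2.172886951010885
ptr -5.542900538262189 0.039979802542587366
bar -2.61541101366965 -2.3482944412984823 [0.57808392 0.04161648 0.058     ] [0.60297194 0.05282753 0.058     ]
bar -2.5082643372025033 [0.58168437 0.05452675 0.058     ] [0.60145964 0.06612358 0.058     ]
```

Call:
jog_arm(
  motion=[
    [0.8, -0.62, 0, 0, 0.5],
    [0.8, -0.62, 0, 0, 0.5],
    [0.8, -0.62, 0, 0, 0.5],
    [0.8, -0.62, 0, 0, 0.5],
    [0.8, -0.62, 0, 0, 0.5],
    [0.8, -0.62, 0, 0, 0.5],
    [0.8, -0.62, 0, 0, 0.5],
    [0.8, -0.62, 0, 0, 0.5],
    [0.8, -0.62, 0, 0, 0.5],
    [0.8, -0.62, 0, 0, 0.5],
    [0.8, -0.62, 0, 0, 0.5],
    [0.8, -0.62, 0, 0, 0.5],
  ],
)

```text
clock: 1.35
position: [0.4218, -0.2573, 0.2012]
tool_rot: [-3.142, 0.0, 0.399]
force: [1.0, -0.3, 0.2]
grip_width: 0.0426
finger_force: 0.0
```

Call:
jog_arm(
  motion=[
    [0.8, -0.62, 0, 0, 0.5],
    [0.8, -0.62, 0, 0, 0.5],
    [0.8, -0.62, 0, 0, 0.5],
    [0.8, -0.62, 0, 0, 0.5],
    [0.8, -0.62, 0, 0, 0.5],
    [0.8, -0.62, 0, 0, 0.5],
    [0.8, -0.62, 0, 0, 0.5],
    [0.8, -0.62, 0, 0, 0.5],
    [0.8, -0.62, 0, 0, 0.5],
    [0.8, -0.62, 0, 0, 0.5],
    [0, 0, 0, 0, 0.5],
    [0, 0, 0, 0, 0.5],
  ],
)

```text
clock: 2.55
position: [0.5702, 0.0065, 0.2008]
tool_rot: [-3.141, 0.001, 0.4]
force: [0.4, -0.2, 1.0]
grip_width: 0.0428
finger_force: 0.0
```

Run:
```python
from h import *
g=snap('wrist','w1.png'); print(g['st']['qpos'].round(2))
p=[.6,-.0268,-.103]
print(proj(g,[[.599,.0588,.058],[.5954,-.0716,.04],[.55,-.133,.096],[.682,.09,.015]]).round())
cv2.imwrite('pics/d.png',cv2.resize(g['pixels'][...,::-1],(800,600),interpolation=cv2.INTER_CUBIC))
```

```text
[ 0.06  0.44 -0.24  1.74  0.12  0.98 -1.4 ]
[[214. 127.]
 [316. 171.]
 [359. 242.]
 [219.  44.]]
```

View pics/d.png

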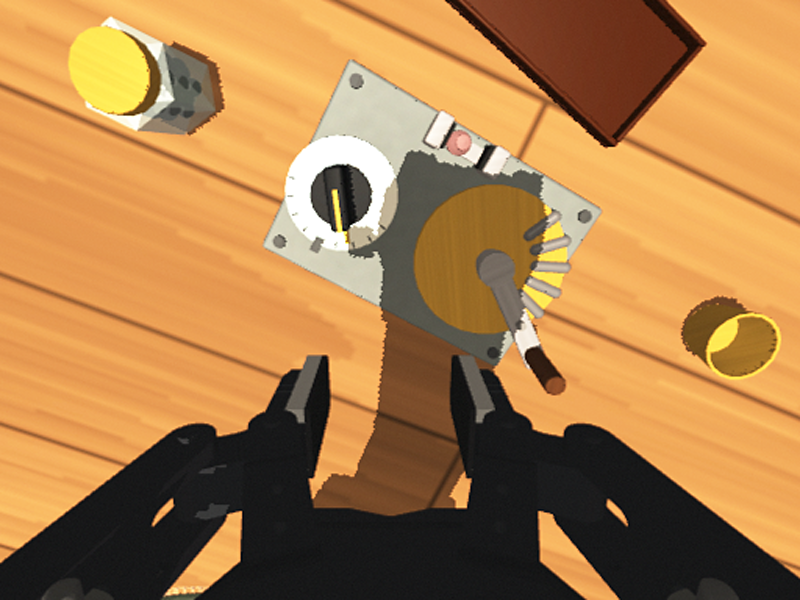

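The wrist view (800-px scale) shows the knob bar's brass line from (334,190) to (341,230), the pointer tip at (345,241) and the zero mark at (317,243). The post top is at (555,384), the pivot hub at (496,267), and the plate corners at (349,60), (602,210), (497,368) and (264,245).

```bash
cat > m.py <<'E'
from h import *
from scipy.optimize import least_squares
g=load('w1.png'); k=.64
def W(p,q,z):
    c,s=np.cos(p[2]),np.sin(p[2]); q=np.atleast_2d(q); return np.c_[q@np.array([[c,s],[-s,c]])+p[:2],np.full(len(q),z)]
M=[[-.08,.125],[.08,.125],[.08,-.105],[-.08,-.105]]
o=np.array([(264,245),(349,60),(602,210),(497,368)])*k
def f(p): return np.r_[(proj(g,W(p,M,.015))-o).ravel(),(proj(g,W(p,[[-.054,.085]],.022))-np.array([317,243])*k).ravel()]
r=least_squares(f,[.6,-.02,-.1]);p=r.x;print(p,r.fun.round(1))
ang=lambda d:(np.arctan2(d[1],d[0])-p[2]+np.pi)%(2*np.pi)-np.pi
P=lambda u,v,z:onplane(g,u*k,v*k,z)
piv=W(p,[[0,-.045]],0)[0];kn=W(p,[[-.01,.085]],0)[0];print('piv',piv,'knob',kn)
a,b=P(334,190,.058),P(341,230,.058);t=P(345,241,.028);print('bar',a,b,ang(b-a)-np.pi,ang(b-kn)-np.pi,'ptr',ang(t-kn)-np.pi,np.hypot(*(t-kn)[:2]))
for q in((555,384,.096),(530,352,.044)):
    t=P(*q);print('post',t,ang(t-piv),np.hypot(*(t-piv)[:2]))
print('ridges',[(round(ang(P(*q,.026)-piv),2),round(ang(P(*q,.026)-P(*i,.026)),2)) for q,i in(((558,212),(527,237)),((568,239),(535,252)),((569,267),(534,267)),((560,298),(525,281)),((538,317),(517,297)))])
print('hub',P(496,262,.046),'jar',P(112,70,.086),'cup',P(743,345,.04))
E
python3 m.py
```

```text
[ 0.59940029 -0.02840689 -0.1002336 ] [-2.5  1.5  0.2 -2.2  2.4  0.2 -0.   0.6 -0.2  1.1]
piv [ 0.59489733 -0.07318103  0.        ] knob [0.59795608 0.05716713 0.        ]
bar [0.60389434 0.06106081 0.058     ] [0.57979252 0.04658649 0.058     ] -5.642129066803388 -5.655484338668347 ptr -5.717761086727801 0.03455896079546972
post [ 0.5445683  -0.13122251  0.096     ] -2.1849132495683756 0.07682333047049875
post [ 0.54402376 -0.1295748   0.044     ] -2.2045441319591825 0.07594983486859024
ridges [(np.float64(-0.37), np.float64(-0.35)), (np.float64(-0.74), np.float64(-0.67)), (np.float64(-1.11), np.float64(-1.07)), (np.float64(-1.53), np.float64(-1.52)), (np.float64(-1.89), np.float64(-1.82))]
hub [ 0.60036807 -0.0695251   0.046     ] jar [0.62086697 0.20285335 0.086     ] cup [ 0.61599826 -0.28865513  0.04      ]
```

Call:
jog_arm(
  motion=[
    [0.76, -0.61, 0, 0, 0.5],
    [0.76, -0.61, 0, 0, 0.5],
    [0, 0, 0.5, -0.88, 0.5],
    [0, 0, 0.8, -0.88, 0.5],
    [0, 0, 0.9, 0, 0.5],
    [0, 0, 0.9, 0, 0.5],
    [0, 0, 0.9, 0, 0.5],
    [0, 0, 0.7, 0, 0.5],
    [0, 0, 0.5, 0, 0.5],
    [0, 0, 0.25, 0, 0.5],
    [0, 0, 0, 0, 0.5],
  ],
)

```text
clock: 3.7
position: [0.5978, 0.0571, 0.0372]
tool_rot: [-3.141, 0.001, 0.539]
force: [-0.4, -1.1, -0.2]
grip_width: 0.0427
finger_force: 0.0
```

Run:
```python
from h import *
s=bot.observe();print(s['position'],s['tool_rot'],s['force'],s['grip_width'])
g=snap('wrist','w2.png');h=snap('side','s2.png')
im=cv2.resize(g['pixels'][100:384,100:420,::-1],None,fx=1.3,fy=1.3)
i2=cv2.resize(h['pixels'][180:290,180:305,::-1],None,fx=3,fy=3,interpolation=cv2.INTER_CUBIC)
H=max(im.shape[0],i2.shape[0]);pad=lambda a:cv2.copyMakeBorder(a,0,H-a.shape[0],0,0,0)
cv2.imwrite('pics/e.png',np.hstack([pad(im),pad(i2)]))
```

```text
[0.59784633 0.05707397 0.03724203] [-3.14135986e+00  9.51642543e-04  5.39058625e-01] [-0.43016653 -1.14122845 -0.19379957] 0.04266319722820797
```

View pics/e.png

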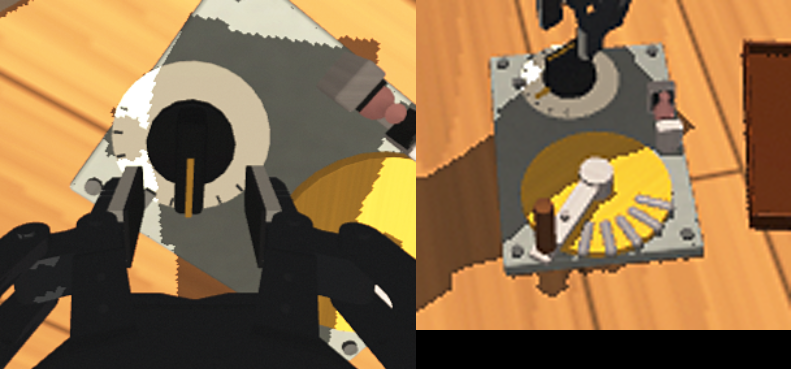

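The fingers straddle the bar with the brass line aligned. The knob axis sits about 4 mm further along tool +x, so I'll correct that, grip, and turn.

Call:
jog_arm(
  motion=[
    [0.13, -0.03, 0.05, 0, 0.5],
    [0, 0, 0, 0, 0],
    [0, 0, 0, 0, 0],
    [0, 0, 0, 0, 0],
    [0, 0, 0, 0, 0],
    [0, 0, 0, 0, 0],
    [0, 0, 0, 0, 0],
  ],
  newtons=25,
)

```text
clock: 4.5
position: [0.601, 0.0603, 0.0362]
tool_rot: [3.142, 0.0, 0.539]
force: [-0.2, -0.2, -0.9]
grip_width: -0.0
finger_force: 0.0
```

Call:
jog_arm(
  motion=[
    [0, 0, 0, 0.5, 0],
    [0, 0, 0, 0.8, 0],
    [0, 0, 0, 0.8, 0],
    [0, 0, 0, 0.8, 0],
    [0, 0, 0, 0.8, 0],
    [0, 0, 0, 0.8, 0],
    [0, 0, 0, 0.8, 0],
    [0, 0, 0, 0.8, 0],
    [0, 0, 0, 0.8, 0],
    [0, 0, 0, 0.8, 0],
    [0, 0, 0, 0.3, 0],
    [0, 0, 0, 0, 0],
  ],
)

```text
clock: 5.7
position: [0.601, 0.0605, 0.0362]
tool_rot: [3.142, 0.0, -0.1]
force: [-0.3, 0.2, -0.1]
grip_width: -0.0003
finger_force: 0.0
```

The fingers shut on nothing, so I'll look at it.

Run:
```python
from h import *
g=snap('wrist','w3.png');h=snap('side','s3.png');c=snap('scene','c3.png')
im=cv2.resize(g['pixels'][60:384,100:420,::-1],None,fx=1.2,fy=1.2)
i2=cv2.resize(h['pixels'][160:270,190:290,::-1],None,fx=4,fy=4,interpolation=cv2.INTER_CUBIC)
H=max(im.shape[0],i2.shape[0]);pad=lambda a:cv2.copyMakeBorder(a,0,H-a.shape[0],0,0,0)
cv2.imwrite('pics/f.png',np.hstack([pad(im),pad(i2)]))
```

```text
(no output)
```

View pics/f.png

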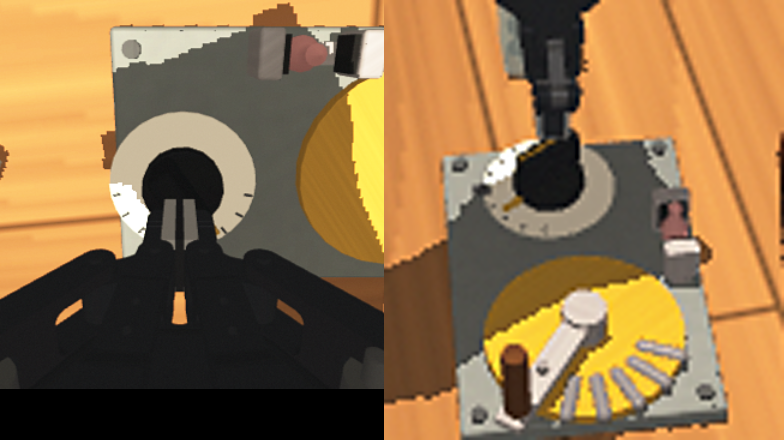

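Run:
```python
from h import *
P=[.601,.0605,.0362]
g,h,c=load('w3.png'),load('s3.png'),load('c3.png')
for n,q in(('w',g),('s',h),('c',c)): print(n,proj(q,[P,[.601,.0605,.058],[.601,.0605,.1],[.601,.0605,.028]]).round(1).tolist())
i2=np.vstack
def crop(q,cu,cv,w,hh,s):
    a=q['pixels'][cv-hh:cv+hh,cu-w:cu+w,::-1].astype(float)/255; a=(a**.45*255).astype('uint8')
    b=cv2.resize(a,None,fx=s,fy=s,interpolation=cv2.INTER_CUBIC)
    for z in(.0362,.058,.1):
        u,v=proj(q,[.601,.0605,z])[0]; cv2.circle(b,(int((u-cu+w+.5)*s),int((v-cv+hh+.5)*s)),3,(0,0,255),1)
    return b
u,v=proj(h,P)[0].astype(int);a=crop(h,u,v-5,22,32,9)
u,v=proj(c,P)[0].astype(int);b=crop(c,u,v-5,22,32,9)
cv2.imwrite('pics/g.png',np.hstack([a,b]))
```

```text
w [[248.0, 220.8], [247.9, 236.1], [247.6, 280.0], [248.1, 215.9]]
s [[231.4, 200.2], [231.2, 194.4], [230.8, 182.9], [231.4, 202.3]]
c [[276.7, 199.4], [277.1, 195.3], [277.8, 186.9], [276.6, 201.0]]
```

View pics/g.png

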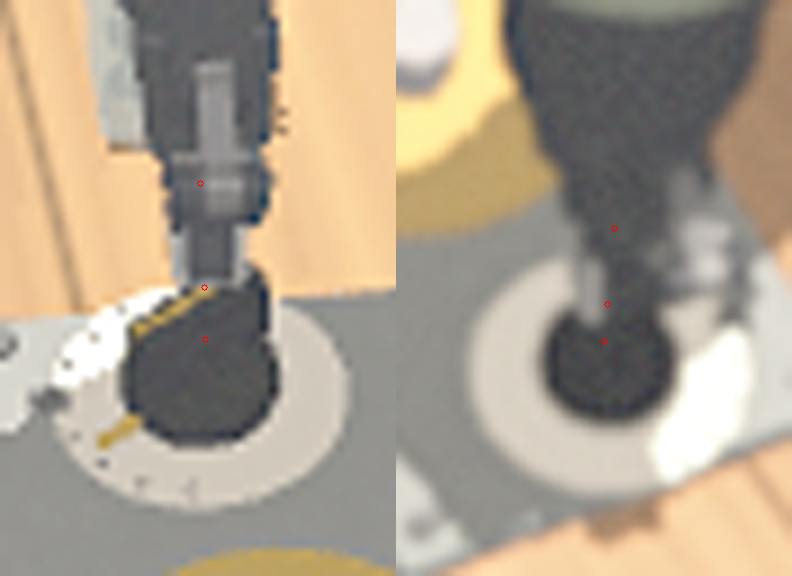

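In the side view the shut fingertips sit at about bar-top height, and the pointer hasn't moved. So the real tips are higher than the reported TCP. I'll lift, reopen, turn back, and descend by feel.

Call:
jog_arm(
  motion=[
    [-0.11, 0.095, -1, 0, 0],
    [0, 0, 0, -0.8, 0.5],
    [0, 0, 0, -1, 0.5],
    [0, 0, 0, -1, 0.5],
    [0, 0, 0, -1, 0.5],
    [0, 0, 0, -1, 0.5],
    [0, 0, 0, -1, 0.5],
    [0, 0, 0, -1, 0.5],
    [0, 0, 0, -1, 0.5],
    [0, 0, 0, -0.2, 0.5],
    [0, 0, 0.5, 0, 0.5],
    [0, 0, 0.5, 0, 0.5],
  ],
)

```text
clock: 7.05
position: [0.5976, 0.0578, 0.0353]
tool_rot: [3.141, -0.0, 0.538]
force: [0.5, 0.3, -0.6]
grip_width: 0.0425
finger_force: 0.0
```

Call:
jog_arm(
  motion=[
    [0, 0, 0.2, 0, 0.5],
    [0, 0, 0.1, 0, 0.5],
    [0, 0, 0.1, 0, 0.5],
    [0, 0, 0, 0, 0.5],
  ],
)

```text
clock: 7.45
position: [0.5974, 0.0579, 0.024]
tool_rot: [-3.142, 0.0, 0.539]
force: [0.1, -0.3, -1.5]
grip_width: 0.0429
finger_force: 0.0
```

Call:
jog_arm(
  motion=[
    [0, 0, 0.1, 0, 0.5],
    [0, 0, 0.1, 0, 0.5],
    [0, 0, 0, 0, 0.5],
  ],
)

```text
clock: 7.75
position: [0.5973, 0.0578, 0.0179]
tool_rot: [-3.141, 0.0, 0.54]
force: [0.2, -0.5, -0.1]
grip_width: 0.0429
finger_force: 0.0
```

Call:
jog_arm(
  motion=[
    [0, 0, 0, 0, 0],
    [0, 0, 0, 0, 0],
    [0, 0, 0, 0, 0],
    [0, 0, 0, 0, 0],
    [0, 0, 0, 0, 0],
    [0, 0, 0, 0, 0],
  ],
  newtons=25,
)

```text
clock: 8.35
position: [0.597, 0.0586, 0.0185]
tool_rot: [-3.141, 0.0, 0.54]
force: [-5.2, 3.2, 5.9]
grip_width: 0.0131
finger_force: 25.9
```

Now it's gripping the bar (13 mm), so I'll turn clockwise.

Call:
jog_arm(
  motion=[
    [0, 0, 0, 0.5, 0],
    [0, 0, 0, 0.8, 0],
    [0, 0, 0, 0.8, 0],
    [0, 0, 0, 0.8, 0],
    [0, 0, 0, 0, 0],
  ],
)

```text
clock: 8.85
position: [0.5969, 0.0587, 0.0185]
tool_rot: [-3.141, 0.001, 0.306]
force: [-6.0, 3.6, 6.5]
grip_width: 0.0133
finger_force: 25.9
```

```bash
python3 -c "
from h import *
s=bot.observe();print(s['force'],s['moment'],s['tool_rot'],s['grip_width'])"
```

```text
[-5.99823803  3.63480091  6.50361273] [0.76273424 1.26578423 0.00785326] [-3.14085616e+00  7.23524936e-04  3.05881084e-01] 0.013256466510383712
```

Call:
jog_arm(
  motion=[
    [0, 0, 0, 0.8, 0],
    [0, 0, 0, 0.8, 0],
    [0, 0, 0, 0.8, 0],
    [0, 0, 0, 0.8, 0],
    [0, 0, 0, 0.8, 0],
    [0, 0, 0, 0.8, 0],
    [0, 0, 0, 0.27, 0],
    [0, 0, 0, 0, 0],
    [0, 0, 0, 0, 0],
  ],
)

```text
clock: 9.75
position: [0.5968, 0.0589, 0.0185]
tool_rot: [-3.141, 0.001, -0.097]
force: [-6.4, 4.7, 6.4]
grip_width: 0.0131
finger_force: 26.0
```

Run:
```python
from h import *
g=snap('wrist','w4.png');h=snap('side','s4.png')
im=cv2.resize(g['pixels'][60:260,150:360,::-1],None,fx=2,fy=2,interpolation=cv2.INTER_CUBIC)
i2=cv2.resize(h['pixels'][175:230,200:262,::-1],None,fx=6,fy=6,interpolation=cv2.INTER_CUBIC)
H=max(im.shape[0],i2.shape[0]);pad=lambda a:cv2.copyMakeBorder(a,0,H-a.shape[0],0,0,0)
cv2.imwrite('pics/i.png',np.hstack([pad(im),pad(i2)]))
```

```text
(no output)
```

View pics/i.png

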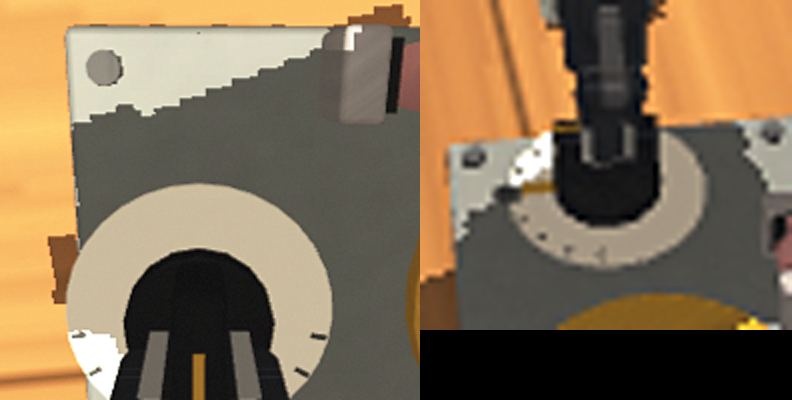

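The wrist view shows the plate's far edge square to the gripper ((70,27) to (345,27)). The side view shows the pointer (525,187) heading straight for the mark (508,192). Now a numeric check.

Run:
```python
from h import *
h=load('s4.png'); q=lambda x,y:(200+(x-420)/6-.4,175+y/6-.4)
for kx,ky in((.5975,.058),(.600,.0588),(.5968,.0589)):
    for n,x,y,z in(('tip',527,187,.025),('tip base',550,186,.025),('mark',508,192,.022)):
        a=onplane(h,*q(x,y),z); print(n,a.round(4),round(float(np.arctan2(a[1]-ky,a[0]-kx))%(2*np.pi)-np.pi+.1,3))
```

```text
tip [0.5628 0.0588 0.025 ] 0.076
tip base [0.5729 0.0572 0.025 ] 0.13
mark [0.5545 0.0604 0.022 ] 0.043
tip [0.5628 0.0588 0.025 ] 0.099
tip base [0.5729 0.0572 0.025 ] 0.157
mark [0.5545 0.0604 0.022 ] 0.064
tip [0.5628 0.0588 0.025 ] 0.102
tip base [0.5729 0.0572 0.025 ] 0.169
mark [0.5545 0.0604 0.022 ] 0.064
```

The pointer is on the mark within about 0.04 rad. I'll release, lift and go above the lever post.

Call:
jog_arm(
  motion=[
    [0, 0, 0, 0, 0.5],
    [0, 0, 0, 0, 0.5],
    [0, 0, 0, 0, 0.5],
    [0, 0, -0.4, 0, 0.5],
    [0, 0, -0.8, 0, 0.5],
    [0, 0, -1, 0, 0.5],
    [0, 0, -1, 0, 0.5],
    [0, 0, -0.8, 0, 0.5],
    [-0.2, 0.9, 0, 0, 0.6],
    [-0.2, 0.9, 0, 0, 0.6],
    [-0.2, 0.9, 0, 0, 0.6],
    [-0.2, 0.9, 0, 0, 0.6],
  ],
)

```text
clock: 11.05
position: [0.5627, -0.0483, 0.1392]
tool_rot: [-3.142, -0.001, -0.098]
force: [0.1, 0.2, 0.6]
grip_width: 0.051
finger_force: 0.0
```

Call:
jog_arm(
  motion=[
    [-0.2, 0.9, 0, 0, 0.6],
    [-0.2, 0.9, 0, 0, 0.6],
    [-0.02, 0.9, 0, 0, 0.6],
    [0, 0.21, 0, -1, 0.6],
    [0, 0, 0, -1, 0.6],
    [0, 0, 0, -1, 0.6],
    [0, 0, 0, -1, 0.6],
    [0, 0, 0, -1, 0.6],
    [0, 0, 0, -1, 0.6],
    [0, 0, 0, -1, 0.6],
    [0, 0, 0, -1, 0.6],
    [0, 0, 0, -1, 0.6],
  ],
)

```text
clock: 12.25
position: [0.542, -0.1331, 0.1392]
tool_rot: [3.141, -0.0, 0.625]
force: [0.7, -0.9, 0.1]
grip_width: 0.0516
finger_force: 0.0
```

Call:
jog_arm(
  motion=[
    [0, 0, 0, -1, 0.6],
    [0, 0, 0, -1, 0.6],
    [0, 0, 0, -1, 0.6],
    [0, 0, 0, 0, 0.6],
  ],
)

```text
clock: 12.65
position: [0.542, -0.1332, 0.139]
tool_rot: [3.141, -0.0, 0.863]
force: [0.4, -0.1, -0.1]
grip_width: 0.0513
finger_force: 0.0
```

Run:
```python
from h import *
g=snap('wrist','w5.png');s=g['st'];print(s['position'],s['tool_rot'],s['qpos'].round(2),s['force'])
im=cv2.resize(g['pixels'][...,::-1],(640,480),interpolation=cv2.INTER_CUBIC)
h=snap('side','s5.png');i2=cv2.resize(h['pixels'][175:230,200:226,::-1],None,fx=6,fy=6,interpolation=cv2.INTER_CUBIC)
cv2.imwrite('pics/j.png',np.hstack([im,cv2.copyMakeBorder(i2,0,480-i2.shape[0],0,0,0)]))
```

```text
[ 0.54202603 -0.13321948  0.13898428] [ 3.14090461e+00 -1.94252280e-04  8.63104973e-01] [ 0.34  0.5  -0.29  1.83  0.19  0.83 -0.74] [ 0.35330836 -0.05048885 -0.12969793]
```

View pics/j.png

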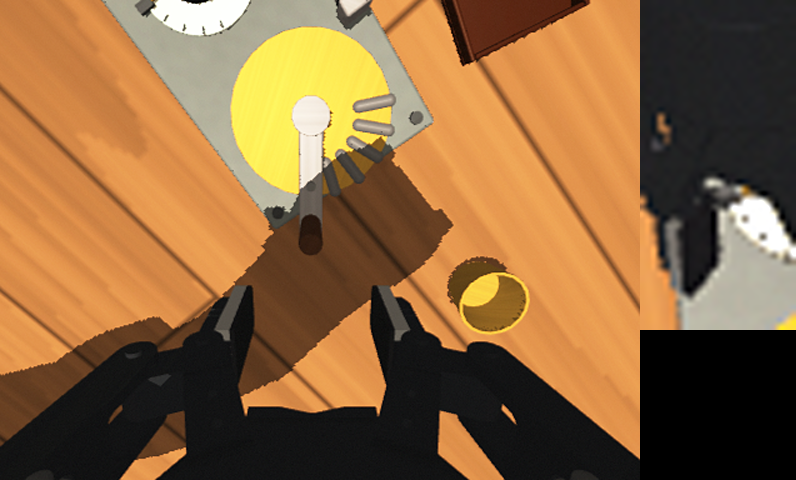

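The post top (310,240 of 640) and the lever lie on the tool's centre line. Descending and gripping the post.

Call:
jog_arm(
  motion=[
    [0, 0, 0.8, 0, 0.6],
    [0, 0, 0.9, 0, 0.6],
    [0, 0, 0.8, 0, 0.6],
    [0, 0, 0.4, 0, 0.6],
    [0, 0, 0.2, 0, 0.6],
    [0, 0, 0, 0, 0.6],
  ],
)

```text
clock: 13.35
position: [0.5419, -0.1329, 0.0452]
tool_rot: [-3.141, 0.0, 0.861]
force: [-0.9, -0.7, 1.4]
grip_width: 0.0514
finger_force: 0.0
```

Call:
jog_arm(
  motion=[
    [0, 0, 0, 0, 0],
    [0, 0, 0, 0, 0],
    [0, 0, 0, 0, 0],
    [0, 0, 0, 0, 0],
    [0, 0, 0, 0, 0],
    [0, 0, 0, 0, 0],
  ],
  newtons=50,
)

```text
clock: 13.95
position: [0.5419, -0.1327, 0.0461]
tool_rot: [3.141, -0.0, 0.862]
force: [-6.4, 3.6, 12.1]
grip_width: 0.014
finger_force: 48.6
```

Post gripped. I'll swing counter-clockwise along the arc, reading force as I go.

Call:
jog_arm(
  motion=[
    [0.003, 0.133, 0, -0.625, 0],
    [0.003, 0.133, 0, -0.625, 0],
    [0, 0, 0, 0, 0],
  ],
)

```text
clock: 14.25
position: [0.5484, -0.1377, 0.0461]
tool_rot: [3.142, -0.0, 0.964]
force: [-6.7, 2.4, 13.4]
grip_width: 0.0141
finger_force: 48.8
```

Call:
jog_arm(
  motion=[
    [0.003, 0.133, 0, -0.625, 0],
    [0, 0, 0, 0, 0],
  ],
)

```text
clock: 14.45
position: [0.5517, -0.1399, 0.0461]
tool_rot: [3.142, -0.0, 1.014]
force: [-5.7, 3.9, 12.9]
grip_width: 0.0137
finger_force: 48.9
```

Call:
jog_arm(
  motion=[
    [0.003, 0.133, 0, -0.625, 0],
    [0, 0, 0, 0, 0],
  ],
)

```text
clock: 14.65
position: [0.555, -0.1418, 0.0461]
tool_rot: [-3.141, -0.0, 1.064]
force: [-6.5, 4.1, 14.5]
grip_width: 0.0143
finger_force: 49.0
```

Call:
jog_arm(
  motion=[
    [0.003, 0.133, 0, -0.625, 0],
    [0, 0, 0, 0, 0],
  ],
)

```text
clock: 14.85
position: [0.5582, -0.1436, 0.0461]
tool_rot: [-3.141, 0.0, 1.114]
force: [-7.3, 4.5, 15.8]
grip_width: 0.0141
finger_force: 49.3
```

Call:
jog_arm(
  motion=[
    [0.003, 0.133, 0, -0.625, 0],
    [0, 0, 0, 0, 0],
  ],
)

```text
clock: 15.05
position: [0.5621, -0.1454, 0.0461]
tool_rot: [-3.141, -0.0, 1.164]
force: [-6.6, 3.2, 14.7]
grip_width: 0.0139
finger_force: 49.1
```

Call:
jog_arm(
  motion=[
    [0.003, 0.133, 0, -0.625, 0],
    [0, 0, 0, 0, 0],
  ],
)

```text
clock: 15.25
position: [0.5661, -0.1469, 0.0462]
tool_rot: [3.141, -0.0, 1.214]
force: [-5.4, 3.2, 12.0]
grip_width: 0.014
finger_force: 49.0
```

Call:
jog_arm(
  motion=[
    [0.003, 0.133, 0, -0.625, 0],
    [0, 0, 0, 0, 0],
  ],
)

```text
clock: 15.45
position: [0.5701, -0.1483, 0.0462]
tool_rot: [3.141, -0.0, 1.264]
force: [-4.4, 2.9, 11.1]
grip_width: 0.0138
finger_force: 48.9
```

Call:
jog_arm(
  motion=[
    [0.003, 0.133, 0, -0.625, 0],
    [0.003, 0.133, 0, -0.625, 0],
    [0, 0, 0, 0, 0],
  ],
)

```text
clock: 15.75
position: [0.5774, -0.1503, 0.0461]
tool_rot: [-3.142, -0.0, 1.364]
force: [-6.8, 2.9, 12.5]
grip_width: 0.0141
finger_force: 49.3
```

Call:
jog_arm(
  motion=[
    [0.003, 0.133, 0, -0.625, 0],
    [0, 0, 0, 0, 0],
  ],
)

```text
clock: 15.95
position: [0.5813, -0.151, 0.0461]
tool_rot: [-3.141, -0.0, 1.414]
force: [-6.4, 3.9, 13.9]
grip_width: 0.0138
finger_force: 49.3
```

Call:
jog_arm(
  motion=[
    [0.003, 0.133, 0, -0.625, 0],
    [0, 0, 0, 0, 0],
  ],
)

```text
clock: 16.15
position: [0.5847, -0.1514, 0.0461]
tool_rot: [-3.14, 0.0, 1.464]
force: [-10.5, 4.9, 15.3]
grip_width: 0.0139
finger_force: 49.7
```

Call:
jog_arm(
  motion=[
    [0.003, 0.133, 0, -0.625, 0],
    [0, 0, 0, 0, 0],
  ],
)

```text
clock: 16.35
position: [0.5889, -0.1518, 0.0461]
tool_rot: [-3.141, -0.0, 1.514]
force: [-7.5, 3.1, 14.8]
grip_width: 0.0142
finger_force: 49.5
```

Call:
jog_arm(
  motion=[
    [0.003, 0.133, 0, -0.625, 0],
    [0, 0, 0, 0, 0],
  ],
)

```text
clock: 16.55
position: [0.5932, -0.152, 0.0462]
tool_rot: [-3.141, -0.0, 1.564]
force: [-6.3, 3.5, 13.5]
grip_width: 0.0138
finger_force: 49.4
```

Call:
jog_arm(
  motion=[
    [0.003, 0.133, 0, -0.625, 0],
    [0, 0, 0, 0, 0],
  ],
)

```text
clock: 16.75
position: [0.5974, -0.1519, 0.0462]
tool_rot: [3.141, -0.0, 1.614]
force: [-4.9, 3.2, 12.8]
grip_width: 0.0138
finger_force: 49.2
```

Run:
```python
from h import *
s=bot.observe();p=s['position'];y=s['tool_rot'][2];print(p,y,s['qpos'].round(2))
d=p[:2]-[.594,-.0716];print(np.hypot(*d),np.arctan2(d[1],d[0])+.1)
t=np.array([np.sin(y),-np.cos(y)]);print(s['force'][:2]@t)
h=snap('side','s6.png');c=snap('scene','c6.png')
```

```text
[ 0.59741191 -0.15190689  0.0461962 ] 1.6137102348306267 [ 0.45  0.73 -0.44  1.72  0.42  0.78 -0.15]
0.08037933798472452 -1.4283360216044314
-4.733083465423172
```

Two clicks felt, with force peaks near 0.25 and 0.60 rad and tops near 0.31 and 0.67. The third top should come near 1.03, which puts the midpoint at about 1.21.

Call:
jog_arm(
  motion=[
    [0.003, 0.133, 0, -0.625, 0],
    [0.003, 0.133, 0, -0.625, 0],
    [0, 0, 0, 0, 0],
  ],
)

```text
clock: 17.15
position: [0.605, -0.1513, 0.0461]
tool_rot: [-3.141, -0.0, 1.714]
force: [-8.1, 3.8, 13.6]
grip_width: 0.0142
finger_force: 49.3
```

Call:
jog_arm(
  motion=[
    [0.003, 0.133, 0, -0.625, 0],
    [0, 0, 0, 0, 0],
  ],
)

```text
clock: 17.35
position: [0.6089, -0.1506, 0.0461]
tool_rot: [-3.141, -0.0, 1.764]
force: [-8.7, 2.0, 13.2]
grip_width: 0.014
finger_force: 49.3
```

Call:
jog_arm(
  motion=[
    [0.003, 0.133, 0, -0.625, 0],
    [0, 0, 0, 0, 0],
  ],
)

```text
clock: 17.55
position: [0.6123, -0.15, 0.0461]
tool_rot: [-3.14, -0.0, 1.813]
force: [-11.3, 1.9, 16.0]
grip_width: 0.0141
finger_force: 49.8
```

Call:
jog_arm(
  motion=[
    [0.003, 0.133, 0, -0.625, 0],
    [0, 0, 0, 0, 0],
  ],
)

```text
clock: 17.75
position: [0.6162, -0.149, 0.0461]
tool_rot: [-3.14, -0.0, 1.863]
force: [-10.8, 2.4, 15.6]
grip_width: 0.014
finger_force: 49.6
```

Call:
jog_arm(
  motion=[
    [0.003, 0.133, 0, -0.625, 0],
    [0, 0, 0, 0, 0],
  ],
)

```text
clock: 17.95
position: [0.6203, -0.1476, 0.0462]
tool_rot: [-3.141, 0.0, 1.913]
force: [-8.9, 2.9, 14.4]
grip_width: 0.0137
finger_force: 49.5
```

Call:
jog_arm(
  motion=[
    [0.003, 0.133, 0, -0.625, 0],
    [0, 0, 0, 0, 0],
  ],
)

```text
clock: 18.15
position: [0.6242, -0.1462, 0.0462]
tool_rot: [-3.141, 0.0, 1.963]
force: [-6.3, 2.2, 12.4]
grip_width: 0.0142
finger_force: 49.4
```

Call:
jog_arm(
  motion=[
    [0.003, 0.133, 0, -0.625, 0],
    [0, 0, 0, 0, 0],
  ],
)

```text
clock: 18.35
position: [0.6281, -0.1444, 0.0462]
tool_rot: [3.141, 0.0, 2.014]
force: [-5.5, 1.3, 11.4]
grip_width: 0.0141
finger_force: 49.2
```

Call:
jog_arm(
  motion=[
    [0.003, 0.12, 0, -0.55, 0],
    [0, 0, 0, 0, 0],
    [0, 0, 0, 0, 0],
  ],
)

```text
clock: 18.65
position: [0.6307, -0.1432, 0.0461]
tool_rot: [-3.141, 0.0, 2.055]
force: [-6.8, 1.4, 11.6]
grip_width: 0.0145
finger_force: 49.3
```

Run:
```python
from h import *
s=bot.observe();p=s['position'];d=p[:2]-[.594,-.0716];print(np.hypot(*d),np.arctan2(d[1],d[0])+.1,s['force'])
g=snap('wrist','w7.png');h=snap('side','s7.png');c=snap('scene','c7.png')
a=cv2.resize(g['pixels'][0:290,60:420,::-1],None,fx=1.1,fy=1.1)
b=cv2.resize(h['pixels'][185:275,200:280,::-1],None,fx=4.6,fy=4.6,interpolation=cv2.INTER_CUBIC)
H=max(a.shape[0],b.shape[0]);pad=lambda x:cv2.copyMakeBorder(x,0,H-x.shape[0],0,0,0)
cv2.imwrite('pics/k.png',np.hstack([pad(a),pad(b)]))
```

```text
0.08047319483391684 -0.9968163474940238 [-6.83117244  1.399992   11.58611174]
```

View pics/k.png

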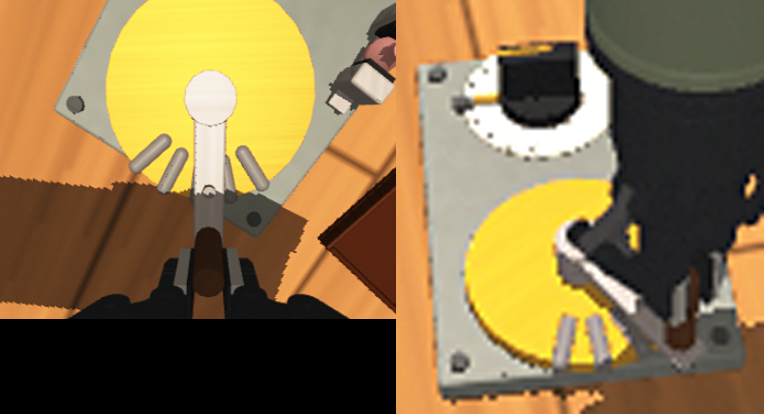

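The wrist view shows ridges 1 and 2 left of the lever, the third under it, and ridges 4 and 5 on the right at (230,180) and (253,168). So the lever is between ridges 3 and 4, about 0.04 rad short of the middle. The side view shows the pointer (485,100) still on the mark (460,103). I'll nudge it and hand in.

Call:
jog_arm(
  motion=[
    [0.002, 0.1, 0, -0.45, 0],
    [0, 0, 0, 0, 0],
    [0, 0, 0, 0, 0],
    [0, 0, 0, 0, 0],
  ],
)

```text
clock: 19.2
position: [0.6332, -0.1419, 0.0461]
tool_rot: [-3.14, 0.0, 2.091]
force: [-7.9, 1.4, 11.7]
grip_width: 0.014
finger_force: 49.3
```

Run:
```python
from h import *
s=bot.observe();d=s['position'][:2]-[.594,-.0716];print(np.arctan2(d[1],d[0])+.1,s['force'],s['qd'].round(3),s['clock'])
if np.linalg.norm(s['force'])<25 and s['grip_width']>.01: print(bot.job_done())
```

```text
-0.9618062595294504 [-7.94378594  1.42790018 11.65647947] [-0.001  0.001 -0.     0.002 -0.    -0.001 -0.   ] 19.2
the job is handed in; nothing more can be done
None
```

I handed the job in at 19.2 s: the pointer was on the zero mark (to within about 0.04 rad when measured, still on it in the last picture), and the gripper is holding the lever at three clicks, about midway between ridges 3 and 4; the jar, cup and tray were not handled.

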